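# Sort out the mixed-up containers on the snack counter

## Task

The three containers on the snack counter have been put back on the wrong trays: move them round so that the round jar stands in the middle of the round tray, the square tin in the middle of the square tray and the long tea box in the middle of the long tray, with the tin squared up to its tray's edges and the tea box lengthways in its tray. Every tray is taken, so use a free spot, such as the empty wooden board, on the way. Keep the containers upright, and leave the cup stack, the mug and the stirrer pot where they are.

Things in the scene. Friction and masses are not known exactly. Their poses are not given: they have to be found in the camera images.
- round_jar: Loose round jar, white ceramic with a flat pale wood lid and a small lid knob: diameter 60 (lid 62), 81 high, 92 to the top of the knob; 0.25 to 0.5 kg. At the start it stands in a tray not its own. Origin: centre of its underside; z up. Its yaw means nothing.
- square_tin: Loose square tin, light metal with a dark metal lid: body 58 x 58, 70 high, then the lid 60 x 60, 14 high; 84 high in all; 0.2 to 0.45 kg. At the start it stands in a tray not its own. Origin: centre of its underside; z up. x and y square to its side faces.
- tea_box: Loose long open box of pale wood, full of upright paper sachets: 104 long (x) x 54 wide (y) x 75 high, the sachets to 88; 0.2 to 0.45 kg. Rigid. At the start it stands in a tray not its own. Origin: centre of its underside; z up. x lengthways.
- round_tray: Round tan tray, fixed to the counter: diameter 150 outside, floor 5 above the counter, rim 5 thick and 12 high. Origin: centre of its underside; z up.
- square_tray: Square tan tray, fixed to the counter: 130 x 130 outside, floor 5 above the counter, rim 5 thick and 12 high. Origin: centre of its underside; z up. x and y square to its edges.
- long_tray: Long tan tray, fixed to the counter: 180 long (x) x 108 wide (y) outside, floor 5 above the counter, rim 5 thick and 12 high. Origin: centre of its underside; z up. x lengthways.
- board: Small flat wooden serving board, empty, fixed to the counter: 130 x 130 and 8 thick, no rim, with a short handle tab 35 wide out to 123 in its +x direction. A free spot for one container. Origin: centre of the underside of the 130 x 130 part; z up.
- cup_stack: Bystander, loose: three upturned white plastic cups nested in a stack, 68 wide at the bottom, 99 high. Origin: centre of its underside; z up.
- mug: Bystander, loose: blue mug, rim diameter 76, 85 high, with a handle on its +y side. Origin: centre of its underside; z up.
- stirrer_pot: Bystander, loose: metal pot, 64 wide and 80 high, with wooden stirrers standing in it up to 125 high. Origin: centre of its underside; z up.
Things that resemble listed ones, but are neither listed nor needed, are in the scene too. What is shaped like the square_tin but pink or red is not meant.

How it is judged (in metres and radians):
At the end, for the whole second after the job is handed in: Jar on the floor of the round tray, tin in the square tray, tea box in the long tray: each upright (0.1 rad), at rest, centre within 15 mm of its tray's centre; tin squared up to its tray's edges and tea box in line with its tray's length, both within 15 degrees (0.26 rad) (horizontal distance between round_jar and round_tray below 0.015 m and z of round_jar in the frame of round_tray between 0.001 and 0.009 m and angle between each of round_jar, square_tin, tea_box's own z axis and vertical below 0.1 rad and linear speed of each of round_jar, square_tin, tea_box below 0.02 m/s and horizontal distance between square_tin and square_tray below 0.015 m and z of square_tin in the frame of square_tray between 0.001 and 0.009 m and (angle between the x axis of square_tin and the x axis of square_tray, either way round below 0.26 rad or angle between the x axis of square_tin and the y axis of square_tray, either way round below 0.26 rad) and horizontal distance between tea_box and long_tray below 0.015 m and z of tea_box in the frame of long_tray between 0.001 and 0.009 m and angle between the x axis of tea_box and the x axis of long_tray, either way round below 0.26 rad); the robot touches nothing.
It fails at once if a container is tipped by more than 35 degrees (angle between any of round_jar, square_tin, tea_box's own z axis and vertical above 0.61 rad).
It fails at once if the cup stack, the mug or the stirrer pot is shifted by more than 25 mm or knocked over (distance of any of cup_stack, mug, stirrer_pot from where it was at the start of the episode above 0.025 m or angle between any of cup_stack, mug, stirrer_pot's own z axis and vertical above 0.3 rad).
It also fails if it takes over 125 s, if anything falls off the work surface, if the arm or the gripper's body presses on something with over 40 N, if the wrist force passes 120 N, or if a joint passes its speed limit or range.

## Robot

A 7-joint arm with a two-finger parallel gripper is mounted at the origin on the work surface. World frame = base frame: x ahead of the robot, y to its left, z up, the work surface at z = 0. Lengths are in mm, angles in rad, forces in N, time in s.
With the tool pointing down it reaches from about 400 to 850 mm from the base axis. Payload 10.4 kg.
Tool frame: the origin (TCP) lies between the finger pads; the fingertips stand 22 mm ahead of it and the grasp point (between the pads) lies 3 mm ahead of it; z points along the fingers, y is the direction in which the jaws open and shut (so a half turn about z gives the same grasp; the last joint's range is limited). The gripper opens to 85 mm and grips with 20 to 120 N. Pads are 22 mm wide; open, the fingers measure 114 mm over their backs; the gripper's body (76 mm by 85 mm) begins 54 mm behind the grasp point. The pads swing forward as they close: fully open they stand 13 mm farther back than shut.
Start: joints at [-1.225, 0.332, -0.065, 1.46, 0.022, 1.35, -0.088], TCP at [225.299, 583.003, 221.538] pointing down, gripper open.
Joint ranges: [-2.6, 2.6], [-0.5, 2.12], [-1.47, 1.34], [0.16, 2.42], [-1.27, 4.41], [0.06, 2.06], [-2.6, 2.6]. Speed limits (rad/s): [2.22, 2.22, 2.79, 2.79, 3.14, 3.14, 3.14].

## Interface

Orientations are given as a unit quaternion [w, x, y, z].
In Python, from plant import arm, capture gives the robot as it stands.
- The arm moves only by the tool jog_arm, never from a script. Its argument "plan" is a list of rows, each a list of 3 entries, a list of its own where there are three numbers: the shift along the tool's x, y, z in m, then the turn, a rotation vector about the tool's x, y, z in units of 6 degrees (1.0 is 6 degrees), then the opening, from 0 (shut) to 1 (fully open). A call has exactly 10 rows; each row is the pose to reach, as a shift and turn from the pose commanded when the call began, along the tool's axes at that moment; what a row does not reach only later rows make up. A row lasts 1/8 s, in which the tool goes at most 62.5 mm and 10.7 degrees, less where a joint would pass 70% of its speed; a pose out of reach is approached as far as the arm can. A call with a gripper value outside its range is refused whole. The fingers move at their own pace and stop on an object; the grip force is fixed at half the most. Time passes only in rows, so rows that repeat a pose let the fingers close, or fill a call up. It gives the time, the measured TCP pose, the force and the opening at its end, in the units of the state.
- arm.get_state(): the state, without advancing time (a new reading comes with each control period).
- capture(name): name is "scene" or "top" or "wrist"; returns a dict with "color" (420x560x3 uint8, red, green, blue), "z_map" (420x560 float32, mm along the optical axis (not along the pixel's ray), 0 where there is no reading), "fx", "fy", "cx", "cy" (pixels), "rvec" (rotation vector, rad) and "tvec" (3), from world to camera coordinates, as OpenCV has them; the wrist camera has in their place "T_tool_cam" (4x4, takes a point from camera to tool coordinates, whose origin is the TCP and whose axes are the flange's). Camera axes: x right, y down, z forward; pixel columns grow to the right and rows downward; lengths in mm; the calibration is good to about 2 mm. The wrist camera is an equidistant fisheye: a pixel r from the principal point sees the ray r / f radians off the axis. A picture is of the moment at which its call begins: read the wrist's pose just before it.
- arm.close_job(): hands the job in, once; it reports no verdict.
The state is a dict: "time_s": time; "joint_pos": joint angles; "dq": joint speeds; "effort": joint torques, N m; "ee_pos": TCP position; "tcp_rot": TCP orientation; "force": force on the tool from outside, world axes, zero at the start; "ft_torque": the same for the moment, N m; "grip_width": opening from 0.0 (shut) to 1.0 (fully open).
Only numpy, scipy, OpenCV 4.12 (cv2) and the standard library are available. Lean on these libraries where they do the work, as an engineer would, in place of code of your own. Each camera call takes 0.05 s, during which the arm holds its last target. There are 200 camera calls.

## Working session

There is one attempt and no reset: what is moved stays moved. The work goes in short steps, Python scripts to look and compute and a tool call to move; the robot and the scene stay as the last step left them, time stands still between calls to the robot, and variables do not carry over. Pictures are saved under pics/ and viewed, about 12 in all and at most 16, crops included, and the job is handed in when it is done.

Besides the shell and the picture viewer there is one more tool, called after "Call:" as name(argument=value, ...) on one line, values as JSON. jog_arm: Moves the arm, as the interface text tells. Its arguments: {"type":"object","properties":{"plan":{"type":"array"}},"required":["plan"]}

```bash
ls; mkdir -p pics; python3 - <<'E'
from plant import arm,capture
import cv2,numpy as np,pickle
print(arm.get_state())
for n in("top","scene"):
    c=capture(n);pickle.dump(c,open(n+'.pkl','wb'));cv2.imwrite(f'pics/{n}0.png',c['color'][...,::-1])
    R=cv2.Rodrigues(np.array(c['rvec'],float))[0];print(n,c['fx'],c['cx'],c['cy'],-R.T@np.ravel(c['tvec']));print(R)
E
```

```text
pics
{'time_s': 0.0, 'joint_pos': array([-1.22455251,  0.33289265, -0.06469381,  1.46092514,  0.02162463,
        1.34991703, -0.08851865]), 'dq': array([-9.75399856e-04, -3.92674110e-05,  1.13083922e-04, -9.91941474e-04,
       -1.05141868e-03,  1.31993005e-04,  8.24661177e-04]), 'effort': array([ 1.49193849e-03, -6.25433493e+01,  4.99344617e-02, -3.91608846e+01,
        1.61311979e-02,  9.82431171e-03,  7.62942904e-06]), 'ee_pos': array([225.21292415, 582.59661858, 220.71069259]), 'tcp_rot': array([-8.66489586e-05,  1.83377461e-01,  9.83042311e-01, -7.17749200e-04]), 'force': array([-0.14201556, -0.08536386,  0.12987666]), 'ft_torque': array([ 0.02540898, -0.0100803 ,  0.03511445]), 'grip_width': 0.9975671948852132}
top 417.0216361625575 280.54336672492633 210.70811797125842 [ 411.57575193   21.90678163 1034.62580705]
[[ 1.17231509e-02 -9.99931259e-01  2.14436040e-04]
 [-9.95299610e-01 -1.16894660e-02 -9.61355414e-02]
 [ 9.61314395e-02  9.13583349e-04 -9.95368229e-01]]
scene 427.1746381472044 284.2812540525775 209.26704760254063 [1174.0409973    30.31506455  621.86714815]
[[-0.0503842   0.9985715  -0.01778767]
 [ 0.65375603  0.01951129 -0.75645381]
 [-0.75502615 -0.04974211 -0.65380519]]
```

View pics/top0.png

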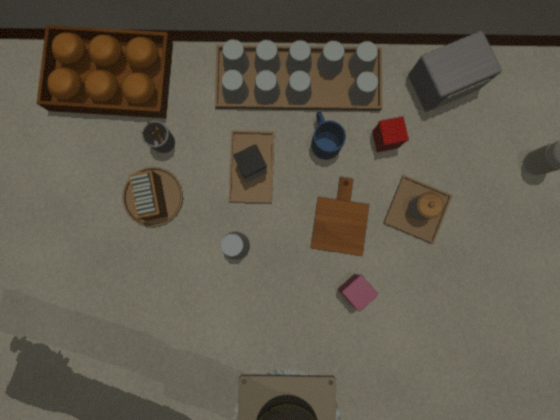

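View pics/scene0.png

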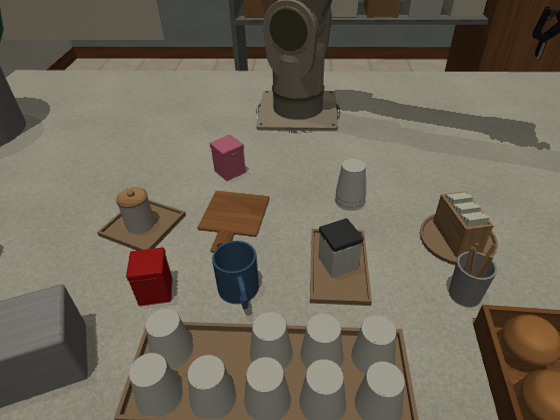

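```bash
cat > h.py <<'E'
import cv2,numpy as np,pickle
def Rt(c): return cv2.Rodrigues(np.array(c['rvec'],float))[0],np.ravel(c['tvec'])
def cloud(c):
    z=c['z_map'].astype(float);v,u=np.mgrid[:420,:560]
    P=np.stack([(u-c['cx'])/c['fx']*z,(v-c['cy'])/c['fy']*z,z],-1);R,t=Rt(c)
    return (P-t)@R
def px2w(c,u,v,h):
    R,t=Rt(c);d=R.T@np.array([(u-c['cx'])/c['fx'],(v-c['cy'])/c['fy'],1]);o=-R.T@t
    return o+d*(h-o[2])/d[2]
def rect(P):
    (cx,cy),(w,h),a=cv2.minAreaRect(P[:,:2].astype(np.float32));return np.round([cx,cy,w,h,a],1)
E
python3 - <<'E'
from h import *
c=pickle.load(open('top.pkl','rb'));W=cloud(c);H=W[...,2]
print('bg',np.median(H[260:350,180:330]),np.std(H[260:350,180:230]))
for lo,hi,nm in((3.5,20,'low'),(60,140,'high')):
    m=((H>lo)&(H<hi)&(W[...,0]>200)).astype(np.uint8)
    n,l,s,ce=cv2.connectedComponentsWithStats(m)
    for i in range(1,n):
        if s[i,4]>60: 
            P=W[l==i];print(nm,ce[i].round(),s[i,4],rect(P),'mean',P.mean(0).round(1),'max',P[:,2].max().round(1))
img=c['color'][...,::-1]
a=cv2.resize(img[150:235,110:290],None,fx=4.4,fy=4.4,interpolation=cv2.INTER_CUBIC)
b=cv2.resize(img[150:265,290:470],None,fx=4.4,fy=4.4,interpolation=cv2.INTER_CUBIC)
cv2.imwrite('pics/a.png',cv2.convertScaleAbs(cv2.resize(img[120:265,110:460],None,fx=2.28,fy=2.28,interpolation=cv2.INTER_CUBIC),alpha=1.6))
E
```

```text
bg 0.587676407093217 65.27864619269846
low [112.  76.] 2025 [861.3 470.2 272.  172.   87.1] mean [851.3 455.2  10.1] max 19.9
low [127. 102.] 440 [779.9 420.7 166.9 362.   30.6] mean [783.  415.6  10.6] max 20.0
low [302.  84.] 4214 [ 8.508e+02 -1.480e+01  1.656e+02  4.395e+02  2.000e-01] mean [836.6 -28.9   9.2] max 20.0
low [ 9. 60.] 121 [892.8 720.2  74.4  48.7  11.3] mean [892.3 724.9   4.6] max 7.1
low [417.  92.] 116 [ 821.5 -322.6  115.3   23.2   28.7] mean [ 815.7 -319.9   12.5] max 19.9
low [251. 167.] 2182 [6.237e+02 1.007e+02 1.887e+02 1.251e+02 6.000e-01] mean [620.   97.    7.8] max 19.5
low [379. 144.] 71 [ 681.7 -223.3   80.3   43.6   50.7] mean [ 682.1 -222.2   11.5] max 19.6
low [327. 139.] 340 [690.5 -93.4  54.4  51.8  24.9] mean [692.5 -93.2   6.8] max 19.7
low [529. 165.] 93 [ 632.5 -599.    62.2   27.7   24.6] mean [ 632.2 -594.2   11.8] max 20.0
low [157. 197.] 1393 [545.7 343.6 158.1 150.   49.4] mean [541.5 330.6   8.7] max 19.8
low [415. 209.] 1809 [ 521.7 -318.2  135.6  138.8   67.2] mean [ 518.2 -308.9    7.6] max 19.6
low [340. 222.] 3075 [ 505.3 -128.2  1
[... 1590 characters left out ...]
8.    61.5   60.5   12.1] mean [ 693.8 -236.4   82.7] max 91.1
high [155. 134.] 393 [681.7 319.7  63.2  62.2  87.4] mean [681.5 318.7  80.5] max 123.5
high [550. 156.] 544 [ 635.6 -599.4   64.7   31.7   15.4] mean [ 635.1 -592.8   94.8] max 130.3
high [250. 161.] 704 [619.4  96.2  60.8  59.   27.1] mean [617.4  95.3  88.8] max 94.8
high [145. 194.] 1171 [539.9 339.7 105.7  55.5  12.3] mean [538.8 336.2  82.7] max 98.7
high [429. 205.] 605 [ 521.7 -320.3   58.5   61.2    2.1] mean [ 520.7 -316.6   84.3] max 100.1
high [233. 245.] 506 [423.8 130.2  53.6  57.3  49.8] mean [424.3 128.1  94.8] max 103.7
high [359. 292.] 741 [ 320.5 -157.6   60.7   59.9   42. ] mean [ 321.4 -156.2   83.5] max 88.5
```

View pics/a.png

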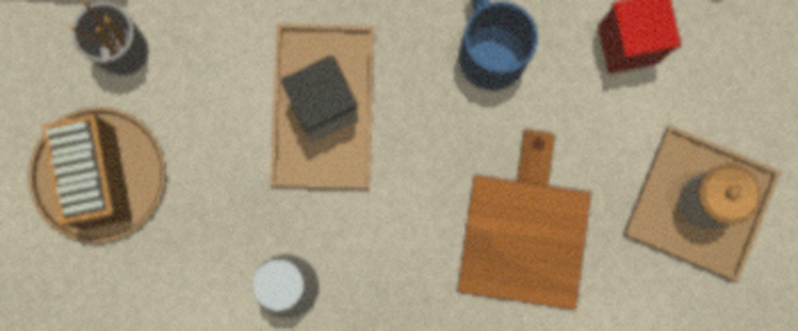

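```bash
python3 - <<'E'
from h import *
c=pickle.load(open('top.pkl','rb'));W=cloud(c);H=W[...,2]
def q(pts,h,n):
    P=np.array([px2w(c,110+(u+.5)/2.28-.5,120+(v+.5)/2.28-.5,h) for u,v in pts]);print(n,P.mean(0).round(1),rect(P))
q([(278,24),(374,26),(369,190),(272,187)],12,'long')
q([(670,127),(779,172),(735,281),(625,235)],12,'square')
q([(474,175),(591,190),(577,309),(459,292)],8,'board')
q([(29,175),(166,175),(97,107),(97,244)],12,'round')
for n,(u0,u1,v0,v1),lo in(('tin',(230,275,140,190),75),('tea',(120,175,165,225),68),('jar',(405,450,185,230),70),('cup',(215,255,230,260),90)):
    m=np.zeros(H.shape,bool);m[v0:v1,u0:u1]=1;m&=(H>lo)&(H<115);P=W[m];print(n,rect(P),'circ',cv2.minEnclosingCircle(P[:,:2].astype(np.float32)),P.mean(0).round(1),np.percentile(P[:,2],[5,50,95]).round(1))
# low rim outlines by colour-free height test: extents
for n,(u0,u1,v0,v1) in(('long',(225,280,125,210)),('square',(380,455,175,245)),('round',(120,186,165,228))):
    m=np.zeros(H.shape,bool);m[v0:v1,u0:u1]=1;m&=(H>2.8);m=cv2.morphologyEx(m.astype(np.uint8),cv2.MORPH_OPEN,np.ones((3,3)))>0
    P=W[m&(H<16)];print(n,rect(P),cv2.minEnclosingCircle(P[:,:2].astype(np.float32)))
E
```

```text
long [620.7  96.4  12. ] [620.8  96.6 105.7 181.8  89.1]
square [ 518.7 -315.2   12. ] [ 518.7 -315.2  126.8  130.6   66.9]
board [ 475.9 -124.3    8. ] [ 475.9 -124.3  128.1  129.8   82.9]
round [542. 340.  12.] [541.9 340.3 107.5 104.3  46.5]
tin [619.4  96.2  60.8  59.   27.1] circ ((619.736572265625, 96.15315246582031), 40.83252716064453) [618.3  95.8  89.6] [86.5 89.8 92.7]
tea [540.1 339.7 105.3  55.5  12.3] circ ((539.5025024414062, 339.1987609863281), 58.04341506958008) [539.7 337.2  84.1] [71.8 83.5 94.8]
jar [ 521.9 -320.3   58.2   61.2    0.8] circ ((521.9365234375, -320.0248107910156), 30.96000099182129) [ 521.2 -317.8   85.4] [80.2 85.5 90.6]
cup [424.7 131.   49.8  49.5  28. ] circ ((424.9131774902344, 131.71861267089844), 25.85906410217285) [424.8 130.8  99.3] [ 95.3  99.6 102.3]
long [622.5  98.2 109.6 181.4  89.1] ((621.8690795898438, 98.40261840820312), 104.3600082397461)
square [ 520.6 -317.5  133.8  133.6   67.8] ((520.3558349609375, -315.1820068359375), 89.69954681396484)
round [543.7 341.9 152.3 145.9  88.5] ((547.342529296875, 345.1003723144531), 80.14959716796875)
```

```bash
cat > go.py <<'E'
import sys,numpy as np
from plant import arm
from scipy.spatial.transform import Rotation as Ro
def go(*a):
    s=arm.get_state();q=s['tcp_rot'];R=Ro.from_quat([*q[1:],q[0]]);p=s['ee_pos']
    for x,y,z,yaw in a:
        th=np.radians(yaw);Y=np.array([np.cos(th),np.sin(th),0]);Z=np.array([0,0,-1.]);T=Ro.from_matrix(np.stack([np.cross(Y,Z),Y,Z],1))
        print('shift',(R.inv().apply(np.array([x,y,z])-p)/1000).round(4),'turn',np.degrees((R.inv()*T).as_rotvec()/6).round(2))
    print('t',s['time_s'],'p',p.round(1),'F',s['force'].round(1),'g',s['grip_width'])
if __name__=='__main__':
    v=list(map(float,sys.argv[1:]));go(*[v[i:i+4] for i in range(0,len(v),4)])
E
python3 go.py 619 96 200 27
```

```text
shift [-0.5428 -0.312   0.0212] turn [-0.01  0.    6.98]
t 0.1 p [225.2 582.7 220.8] F [-0.1 -0.7 -0.2] g 1.000123606873921
```

Call:
jog_arm(plan=[[[-0.02,-0.01,0.001],[0,0,0.3],1],[[-0.065,-0.037,0.003],[0,0,0.8],1],[[-0.115,-0.066,0.005],[0,0,1.5],1],[[-0.17,-0.097,0.007],[0,0,2.2],1],[[-0.225,-0.128,0.009],[0,0,2.9],1],[[-0.28,-0.16,0.011],[0,0,3.6],1],[[-0.335,-0.192,0.013],[0,0,4.3],1],[[-0.39,-0.223,0.015],[0,0,5.0],1],[[-0.445,-0.255,0.018],[0,0,5.7],1],[[-0.495,-0.285,0.02],[0,0,6.4],1]])

```text
time_s: 1.35
ee_pos: [584.3, 136.5, 201.6]
tcp_rot: [0.0, 0.498, 0.867, 0.0]
force: [0.9, 1.0, -0.5]
grip_width: 1.001
```

```bash
python3 go.py 619 96 200 27 619 96 100 27
```

```text
shift [-0.0525  0.0096  0.0016] turn [ 0.   -0.    0.54]
shift [-0.0525  0.0096  0.1016] turn [ 0.   -0.    0.54]
t 1.35 p [584.3 136.5 201.6] F [ 0.9  1.  -0.5] g 1.001223739163805
```

Call:
jog_arm(plan=[[[-0.015,0.003,0.003],[0,0,0.2],1],[[-0.032,0.006,0.01],[0,0,0.4],1],[[-0.047,0.009,0.02],[0,0,0.54],1],[[-0.0525,0.0096,0.035],[0,0,0.54],1],[[-0.0525,0.0096,0.05],[0,0,0.54],1],[[-0.0525,0.0096,0.06],[0,0,0.54],1],[[-0.0525,0.0096,0.065],[0,0,0.54],1],[[-0.0525,0.0096,0.065],[0,0,0.54],1],[[-0.0525,0.0096,0.065],[0,0,0.54],1],[[-0.0525,0.0096,0.065],[0,0,0.54],1]])

```text
time_s: 2.6
ee_pos: [618.6, 99.5, 137.1]
tcp_rot: [0.0, 0.521, 0.854, 0.0]
force: [0.6, 0.1, -0.5]
grip_width: 0.997
```

```bash
python3 go.py 619 96 51 27; python3 - <<'E'
from plant import capture
import cv2
c=capture('wrist');cv2.imwrite('pics/w1.png',cv2.convertScaleAbs(c['color'][...,::-1],alpha=1.5));print(c['T_tool_cam'].round(2),c['fx'],c['cx'],c['cy'])
E
```

```text
shift [-0.0033 -0.0013  0.0861] turn [0.01 0.   0.04]
t 2.6 p [618.6  99.5 137.1] F [ 0.6  0.1 -0.5] g 0.9973650601001496
[[-0.0000e+00 -9.6000e-01 -2.7000e-01  6.8880e+01]
 [ 1.0000e+00 -0.0000e+00  0.0000e+00 -4.0000e-02]
 [-0.0000e+00 -2.7000e-01  9.6000e-01 -1.5189e+02]
 [ 0.0000e+00  0.0000e+00  0.0000e+00  1.0000e+00]] 325.19226210127806 280.79335843439964 212.56799861259267
```

View pics/w1.png

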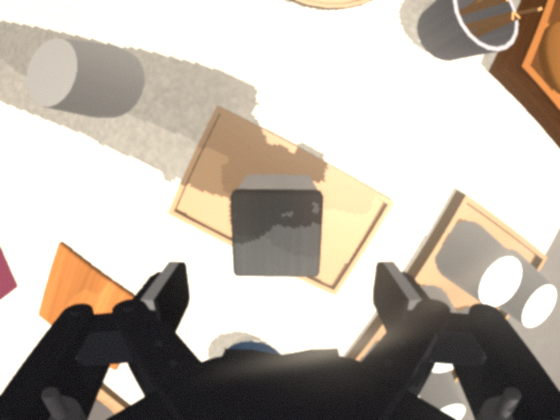

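Call:
jog_arm(plan=[[[-0.003,-0.002,0.01],[0,0,0],1],[[-0.003,-0.002,0.028],[0,0,0],1],[[-0.003,-0.002,0.05],[0,0,0],1],[[-0.003,-0.002,0.07],[0,0,0],1],[[-0.003,-0.002,0.082],[0,0,0],1],[[-0.003,-0.002,0.086],[0,0,0],1],[[-0.003,-0.002,0.086],[0,0,0],1],[[-0.003,-0.002,0.086],[0,0,0],0.5],[[-0.003,-0.002,0.086],[0,0,0],0.2],[[-0.003,-0.002,0.086],[0,0,0],0.2]])

```text
time_s: 3.9
ee_pos: [618.3, 95.8, 51.6]
tcp_rot: [0.0, 0.521, 0.854, 0.0]
force: [-2.8, -0.3, 5.5]
grip_width: 0.691
```

```bash
python3 go.py 619 96 186 27 476 -124 186 -23 476 -124 190 -23
```

```text
shift [-0.0002  0.0008 -0.1344] turn [0.01 0.   0.04]
shift [-0.1304 -0.227  -0.1347] turn [ 0.01 -0.    8.37]
shift [-0.1304 -0.227  -0.1387] turn [ 0.01 -0.    8.37]
t 3.9 p [618.3  95.8  51.6] F [-2.8 -0.3  5.5] g 0.6912099172099857
```

Call:
jog_arm(plan=[[[0,0,0],[0,0,0],0],[[0,0,-0.006],[0,0,0],0],[[0,0,-0.025],[0,0,0],0],[[0,0,-0.05],[0,0,0],0],[[0,0,-0.08],[0,0,0],0],[[-0.004,-0.007,-0.108],[0,0,0.2],0],[[-0.015,-0.026,-0.128],[0,0,0.9],0],[[-0.033,-0.057,-0.134],[0,0,2.1],0],[[-0.055,-0.096,-0.134],[0,0,3.5],0],[[-0.077,-0.134,-0.134],[0,0,4.9],0]])

```text
time_s: 5.15
ee_pos: [533.4, -35.2, 185.9]
tcp_rot: [0.0, 0.722, 0.692, 0.001]
force: [0.4, 0.0, -2.3]
grip_width: 0.693
```

```bash
python3 go.py 476 -124 186 -23 476 -124 54 -23
```

```text
shift [-0.0912 -0.0535 -0.0003] turn [ 0.01 -0.01  3.42]
shift [-0.0913 -0.0537  0.1317] turn [ 0.01 -0.01  3.42]
t 5.15 p [533.4 -35.2 185.9] F [ 0.4  0.  -2.3] g 0.6933388531870681
```

Call:
jog_arm(plan=[[[-0.035,-0.02,0],[0,0,1.3],0],[[-0.062,-0.037,0],[0,0,2.4],0],[[-0.082,-0.048,0.004],[0,0,3.1],0],[[-0.09,-0.053,0.012],[0,0,3.4],0],[[-0.091,-0.0535,0.03],[0,0,3.42],0],[[-0.091,-0.0535,0.05],[0,0,3.42],0],[[-0.091,-0.0535,0.07],[0,0,3.42],0],[[-0.091,-0.0535,0.08],[0,0,3.42],0],[[-0.091,-0.0535,0.08],[0,0,3.42],0],[[-0.091,-0.0535,0.08],[0,0,3.42],0]])

```text
time_s: 6.4
ee_pos: [477.6, -122.8, 105.3]
tcp_rot: [0.0, 0.832, 0.554, 0.0]
force: [0.5, 0.7, -2.2]
grip_width: 0.688
```

```bash
python3 go.py 476 -124 55 -23 476 -124 190 -23
```

```text
shift [-0.0018 -0.0011  0.0503] turn [ 0.01 -0.    0.05]
shift [-0.0017 -0.001  -0.0847] turn [ 0.01 -0.    0.05]
t 6.4 p [ 477.6 -122.8  105.3] F [ 0.5  0.7 -2.2] g 0.6875287806198584
```

Lower, release, and start rising.

Call:
jog_arm(plan=[[[-0.001,-0.001,0.01],[0,0,0],0],[[-0.001,-0.001,0.025],[0,0,0],0],[[-0.001,-0.001,0.038],[0,0,0],0],[[-0.001,-0.001,0.047],[0,0,0],0],[[-0.001,-0.001,0.0495],[0,0,0],0],[[-0.001,-0.001,0.0505],[0,0,0],0],[[-0.001,-0.001,0.0505],[0,0,0],0],[[-0.001,-0.001,0.0505],[0,0,0],0.9],[[-0.001,-0.001,0.0505],[0,0,0],1],[[-0.001,-0.001,0.0505],[0,0,0],1]])

```text
time_s: 7.65
ee_pos: [476.0, -123.4, 54.1]
tcp_rot: [0.0, 0.832, 0.554, 0.0]
force: [0.1, -0.1, -0.5]
grip_width: 1.004
```

```bash
python3 go.py 476 -124 190 -23 540 339 200 102.3
```

```text
shift [-0.0005  0.0003 -0.1359] turn [ 0.   -0.    0.05]
shift [ 0.4513 -0.1192 -0.1459] turn [  0.     0.   -20.83]
t 7.65 p [ 476.  -123.4   54.1] F [ 0.1 -0.1 -0.5] g 1.00357857126931
```

Call:
jog_arm(plan=[[[0,0,-0.015],[0,0,0],1],[[0,0,-0.05],[0,0,0],1],[[0,0,-0.1],[0,0,0],1],[[0.02,-0.005,-0.135],[0,0,-1],1],[[0.06,-0.016,-0.145],[0,0,-2.6],1],[[0.105,-0.028,-0.145],[0,0,-4.3],1],[[0.15,-0.04,-0.145],[0,0,-6],1],[[0.195,-0.052,-0.145],[0,0,-7.7],1],[[0.235,-0.062,-0.145],[0,0,-9.4],1],[[0.27,-0.071,-0.145],[0,0,-11],1]])

```text
time_s: 8.9
ee_pos: [514.6, 154.6, 200.2]
tcp_rot: [0.0, 0.393, 0.919, 0.0]
force: [0.6, -1.5, 1.0]
grip_width: 0.998
```

```bash
python3 go.py 540 339 160 102.3
```

```text
shift [0.1159 0.1456 0.0403] turn [ 0.01  0.01 -9.77]
t 8.9 p [514.6 154.6 200.2] F [ 0.6 -1.5  1. ] g 0.9976993268869833
```

Call:
jog_arm(plan=[[[0.025,0.032,0],[0,0,-1.7],1],[[0.05,0.063,0],[0,0,-3.4],1],[[0.075,0.094,0],[0,0,-5.1],1],[[0.095,0.12,0.005],[0,0,-6.8],1],[[0.11,0.138,0.02],[0,0,-8.4],1],[[0.116,0.1456,0.032],[0,0,-9.4],1],[[0.116,0.1456,0.04],[0,0,-9.77],1],[[0.116,0.1456,0.04],[0,0,-9.77],1],[[0.116,0.1456,0.04],[0,0,-9.77],1],[[0.116,0.1456,0.04],[0,0,-9.77],1]])

```text
time_s: 10.15
ee_pos: [541.1, 337.4, 159.9]
tcp_rot: [0.0, -0.104, 0.995, 0.0]
force: [-0.2, 0.5, -0.3]
grip_width: 1.001
```

```bash
python3 go.py 540 339 53 102.3; python3 - <<'E'
from plant import capture
import cv2
c=capture('wrist');cv2.imwrite('pics/w2.png',c['color'][...,::-1])
E
```

```text
shift [0.0008 0.0017 0.1069] turn [ 0.    0.01 -0.07]
t 10.15 p [541.1 337.4 159.9] F [-0.2  0.5 -0.3] g 1.0007753404540494
```

View pics/w2.png

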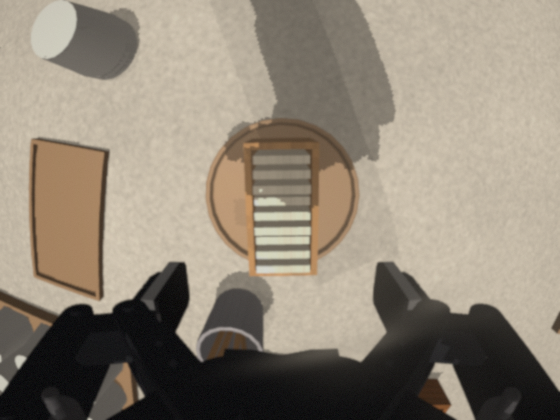

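Call:
jog_arm(plan=[[[0.0,0.001,0.012],[0,0,0],1],[[0.0,0.001,0.035],[0,0,0],1],[[0.0,0.001,0.062],[0,0,0],1],[[0.0,0.001,0.086],[0,0,0],1],[[0.0,0.001,0.102],[0,0,0],1],[[0.0,0.001,0.107],[0,0,0],1],[[0.0,0.001,0.107],[0,0,0],1],[[0.0,0.001,0.107],[0,0,0],0.4],[[0.0,0.001,0.107],[0,0,0],0],[[0.0,0.001,0.107],[0,0,0],0]])

```text
time_s: 11.45
ee_pos: [541.3, 338.4, 53.2]
tcp_rot: [0.001, -0.104, 0.995, 0.0]
force: [-1.9, -1.1, 6.9]
grip_width: 0.616
```

```bash
python3 go.py 540 339 188 102.3 621.5 97 188 89.1
```

```text
shift [ 0.001   0.0009 -0.1348] turn [ 0.    0.01 -0.06]
shift [-0.0288 -0.2527 -0.1349] turn [0.01 0.01 2.14]
t 11.45 p [541.3 338.4  53.2] F [-1.9 -1.1  6.9] g 0.6160885591323664
```

Call:
jog_arm(plan=[[[0,0,0],[0,0,0],0],[[0,0,-0.008],[0,0,0],0],[[0,0,-0.028],[0,0,0],0],[[0,0,-0.055],[0,0,0],0],[[0,0,-0.085],[0,0,0],0],[[-0.001,-0.008,-0.112],[0,0,0.1],0],[[-0.004,-0.03,-0.13],[0,0,0.25],0],[[-0.008,-0.065,-0.135],[0,0,0.5],0],[[-0.012,-0.105,-0.135],[0,0,0.9],0],[[-0.016,-0.145,-0.135],[0,0,1.3],0]])

```text
time_s: 12.7
ee_pos: [586.7, 197.0, 187.6]
tcp_rot: [0.0, -0.035, 0.999, -0.0]
force: [1.0, -0.4, -3.4]
grip_width: 0.612
```

```bash
python3 go.py 622 97 105 89.1
```

```text
shift [-0.0283 -0.1022  0.0826] turn [-0.    0.    0.81]
t 12.7 p [586.7 197.  187.6] F [ 1.  -0.4 -3.4] g 0.6117135054926381
```

Call:
jog_arm(plan=[[[-0.01,-0.038,0],[0,0,0.3],0],[[-0.019,-0.07,0],[0,0,0.55],0],[[-0.025,-0.09,0.004],[0,0,0.72],0],[[-0.028,-0.1,0.013],[0,0,0.81],0],[[-0.0283,-0.102,0.033],[0,0,0.81],0],[[-0.0283,-0.102,0.055],[0,0,0.81],0],[[-0.0283,-0.102,0.073],[0,0,0.81],0],[[-0.0283,-0.102,0.082],[0,0,0.81],0],[[-0.0283,-0.102,0.082],[0,0,0.81],0],[[-0.0283,-0.102,0.082],[0,0,0.81],0]])

```text
time_s: 13.95
ee_pos: [622.3, 100.3, 105.9]
tcp_rot: [0.001, 0.006, 1.0, 0.0]
force: [-0.8, 0.3, -3.4]
grip_width: 0.614
```

```bash
python3 go.py 622 97 53.5 89.1
```

```text
shift [ 0.0003 -0.0033  0.0523] turn [0.   0.01 0.03]
t 13.95 p [622.3 100.3 105.9] F [-0.8  0.3 -3.4] g 0.614259453020277
```

Call:
jog_arm(plan=[[[0,-0.001,0.01],[0,0,0],0],[[0,-0.003,0.026],[0,0,0],0],[[0,-0.0033,0.04],[0,0,0],0],[[0,-0.0033,0.049],[0,0,0],0],[[0,-0.0033,0.0515],[0,0,0],0],[[0,-0.0033,0.0525],[0,0,0],0],[[0,-0.0033,0.0525],[0,0,0],0],[[0,-0.0033,0.0525],[0,0,0],0.9],[[0,-0.0033,0.0525],[0,0,0],1],[[0,-0.0033,0.0525],[0,0,0],1]])

```text
time_s: 15.2
ee_pos: [621.9, 96.9, 52.6]
tcp_rot: [0.0, 0.006, 1.0, 0.0]
force: [0.3, -0.3, -0.1]
grip_width: 0.998
```

```bash
python3 go.py 622 97 200 89.1 521 -319 200 0
```

```text
shift [-1.000e-04  1.000e-04 -1.474e-01] turn [0.   0.   0.03]
shift [ 0.0956 -0.4171 -0.1475] turn [ 0.    0.   14.88]
t 15.2 p [621.9  96.9  52.6] F [ 0.3 -0.3 -0.1] g 0.9979334771594042
```

Call:
jog_arm(plan=[[[0,0,-0.015],[0,0,0],1],[[0,0,-0.05],[0,0,0],1],[[0,0,-0.1],[0,0,0],1],[[0.005,-0.02,-0.137],[0,0,0.8],1],[[0.014,-0.06,-0.147],[0,0,2.2],1],[[0.025,-0.11,-0.147],[0,0,3.9],1],[[0.037,-0.16,-0.147],[0,0,5.6],1],[[0.048,-0.21,-0.147],[0,0,7.3],1],[[0.06,-0.26,-0.147],[0,0,9],1],[[0.071,-0.31,-0.147],[0,0,10.7],1]])

```text
time_s: 16.45
ee_pos: [546.5, -213.8, 200.9]
tcp_rot: [0.001, 0.539, 0.842, 0.001]
force: [0.1, 0.7, 0.2]
grip_width: 1.006
```

```bash
python3 go.py 521 -319 160 0
```

```text
shift [-0.0848 -0.0672  0.0408] turn [0.02 0.   4.12]
t 16.45 p [ 546.5 -213.8  200.9] F [0.1 0.7 0.2] g 1.006135887201322
```

Call:
jog_arm(plan=[[[-0.035,-0.028,0],[0,0,1.6],1],[[-0.06,-0.048,0],[0,0,3],1],[[-0.077,-0.061,0.01],[0,0,3.8],1],[[-0.084,-0.067,0.025],[0,0,4.12],1],[[-0.085,-0.067,0.037],[0,0,4.12],1],[[-0.085,-0.067,0.041],[0,0,4.12],1],[[-0.085,-0.067,0.041],[0,0,4.12],1],[[-0.085,-0.067,0.041],[0,0,4.12],1],[[-0.085,-0.067,0.041],[0,0,4.12],1],[[-0.085,-0.067,0.041],[0,0,4.12],1]])

```text
time_s: 17.7
ee_pos: [522.3, -317.6, 158.8]
tcp_rot: [0.0, 0.705, 0.709, 0.0]
force: [0.0, 0.1, -0.3]
grip_width: 1.001
```

```bash
python3 go.py 521 -319 54 0; python3 - <<'E'
from plant import capture
import cv2
c=capture('wrist');cv2.imwrite('pics/w3.png',c['color'][...,::-1])
E
```

```text
shift [-0.0014 -0.0014  0.1048] turn [ 0.   -0.    0.06]
t 17.7 p [ 522.3 -317.6  158.8] F [ 0.   0.1 -0.3] g 1.0012008637643155
```

View pics/w3.png

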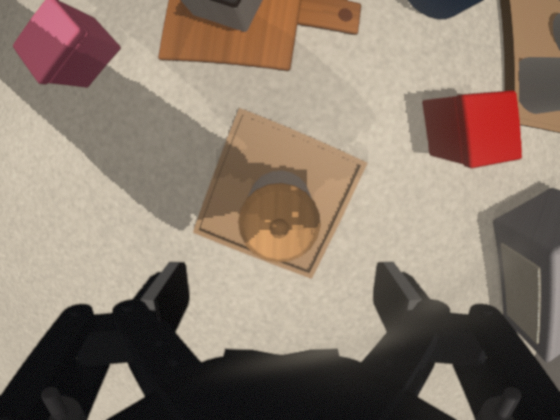

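Call:
jog_arm(plan=[[[-0.001,-0.001,0.012],[0,0,0],1],[[-0.0015,-0.001,0.034],[0,0,0],1],[[-0.0015,-0.001,0.06],[0,0,0],1],[[-0.0015,-0.001,0.083],[0,0,0],1],[[-0.0015,-0.001,0.1],[0,0,0],1],[[-0.0015,-0.001,0.105],[0,0,0],1],[[-0.0015,-0.001,0.105],[0,0,0],1],[[-0.0015,-0.001,0.105],[0,0,0],0.4],[[-0.0015,-0.001,0.105],[0,0,0],0],[[-0.0015,-0.001,0.105],[0,0,0],0]])

```text
time_s: 19.0
ee_pos: [521.6, -319.6, 55.0]
tcp_rot: [0.001, 0.705, 0.709, 0.0]
force: [-3.4, 1.1, 8.0]
grip_width: 0.689
```

```bash
python3 go.py 521 -319 190 0 542.5 340.5 190 0
```

```text
shift [ 0.0006 -0.0004 -0.135 ] turn [0.02 0.   0.06]
shift [ 0.6599  0.025  -0.1352] turn [0.02 0.   0.06]
t 19.0 p [ 521.6 -319.6   55. ] F [-3.4  1.1  8. ] g 0.6888156508868816
```

Call:
jog_arm(plan=[[[0,0,0],[0,0,0],0],[[0,0,-0.008],[0,0,0],0],[[0,0,-0.028],[0,0,0],0],[[0,0,-0.056],[0,0,0],0],[[0,0,-0.088],[0,0,0],0],[[0.01,0,-0.118],[0,0,0],0],[[0.035,0.001,-0.136],[0,0,0],0],[[0.07,0.002,-0.142],[0,0,0],0],[[0.11,0.004,-0.142],[0,0,0],0],[[0.155,0.006,-0.142],[0,0,0],0]])

```text
time_s: 20.25
ee_pos: [526.0, -163.5, 196.8]
tcp_rot: [0.0, 0.705, 0.709, 0.0]
force: [0.3, -0.3, -3.0]
grip_width: 0.684
```

```bash
python3 go.py 542.5 340.5 197 0
```

```text
shift [ 5.039e-01  1.890e-02 -2.000e-04] turn [0.01 0.   0.05]
t 20.25 p [ 526.  -163.5  196.8] F [ 0.3 -0.3 -3. ] g 0.6837636616617392
```

Call:
jog_arm(plan=[[[0.048,0.002,0],[0,0,0],0],[[0.098,0.004,0],[0,0,0],0],[[0.15,0.006,0],[0,0,0],0],[[0.202,0.008,0],[0,0,0],0],[[0.254,0.01,0],[0,0,0],0],[[0.306,0.012,0],[0,0,0],0],[[0.356,0.014,0],[0,0,0],0],[[0.4,0.0155,0],[0,0,0],0],[[0.435,0.017,0],[0,0,0],0],[[0.46,0.018,0],[0,0,0],0]])

```text
time_s: 21.5
ee_pos: [541.3, 297.6, 196.5]
tcp_rot: [0.0, 0.705, 0.71, 0.0]
force: [0.3, -0.3, -3.0]
grip_width: 0.683
```

```bash
python3 go.py 542.5 340.5 105 0
```

```text
shift [0.0429 0.0015 0.0915] turn [ 0.01 -0.    0.07]
t 21.5 p [541.3 297.6 196.5] F [ 0.3 -0.3 -3. ] g 0.6832840856773914
```

Call:
jog_arm(plan=[[[0.018,0.001,0],[0,0,0],0],[[0.032,0.001,0.003],[0,0,0],0],[[0.04,0.0015,0.012],[0,0,0],0],[[0.043,0.0015,0.03],[0,0,0],0],[[0.043,0.0015,0.055],[0,0,0],0],[[0.043,0.0015,0.077],[0,0,0],0],[[0.043,0.0015,0.09],[0,0,0],0],[[0.043,0.0015,0.092],[0,0,0],0],[[0.043,0.0015,0.092],[0,0,0],0],[[0.043,0.0015,0.092],[0,0,0],0]])

```text
time_s: 22.75
ee_pos: [543.1, 339.2, 104.5]
tcp_rot: [0.0, 0.705, 0.709, 0.001]
force: [0.4, 0.4, -2.9]
grip_width: 0.685
```

```bash
python3 go.py 542.5 340.5 55.3 0
```

```text
shift [ 0.0012 -0.0007  0.0492] turn [ 0.01 -0.01  0.06]
t 22.75 p [543.1 339.2 104.5] F [ 0.4  0.4 -2.9] g 0.6848064539793625
```

Call:
jog_arm(plan=[[[0.001,-0.001,0.01],[0,0,0],0],[[0.001,-0.001,0.025],[0,0,0],0],[[0.001,-0.001,0.038],[0,0,0],0],[[0.001,-0.001,0.046],[0,0,0],0],[[0.001,-0.001,0.0485],[0,0,0],0],[[0.001,-0.001,0.0495],[0,0,0],0],[[0.001,-0.001,0.0495],[0,0,0],0],[[0.001,-0.001,0.0495],[0,0,0],0.9],[[0.001,-0.001,0.0495],[0,0,0],1],[[0.001,-0.001,0.0495],[0,0,0],1]])

```text
time_s: 24.0
ee_pos: [541.9, 340.0, 54.2]
tcp_rot: [0.0, 0.705, 0.709, 0.0]
force: [-0.4, 0.0, 0.1]
grip_width: 1.0
```

```bash
python3 go.py 542.5 340.5 200 0 476 -123.5 200 -23
```

```text
shift [ 0.0005  0.0007 -0.1458] turn [ 0.   -0.    0.06]
shift [-0.4631 -0.0686 -0.146 ] turn [ 0.   -0.    3.89]
t 24.0 p [541.9 340.   54.2] F [-0.4  0.   0.1] g 1.0000915781356827
```

Call:
jog_arm(plan=[[[0,0,-0.015],[0,0,0],1],[[0,0,-0.05],[0,0,0],1],[[0,0,-0.1],[0,0,0],1],[[-0.02,-0.003,-0.137],[0,0,0.2],1],[[-0.06,-0.009,-0.146],[0,0,0.5],1],[[-0.11,-0.016,-0.146],[0,0,0.9],1],[[-0.165,-0.024,-0.146],[0,0,1.4],1],[[-0.22,-0.033,-0.146],[0,0,1.9],1],[[-0.275,-0.041,-0.146],[0,0,2.4],1],[[-0.33,-0.049,-0.146],[0,0,2.9],1]])

```text
time_s: 25.25
ee_pos: [494.4, 7.8, 201.2]
tcp_rot: [0.0, 0.805, 0.594, 0.001]
force: [1.8, -0.5, 0.2]
grip_width: 1.001
```

```bash
python3 go.py 476 -123.5 160 -23
```

```text
shift [-0.131   0.0211  0.0411] turn [ 0.01 -0.02  0.97]
t 25.25 p [494.4   7.8 201.2] F [ 1.8 -0.5  0.2] g 1.0005199019455933
```

Call:
jog_arm(plan=[[[-0.045,0.007,0],[0,0,0.3],1],[[-0.085,0.013,0],[0,0,0.6],1],[[-0.112,0.018,0.005],[0,0,0.85],1],[[-0.127,0.0205,0.018],[0,0,0.95],1],[[-0.131,0.021,0.033],[0,0,0.97],1],[[-0.131,0.021,0.041],[0,0,0.97],1],[[-0.131,0.021,0.041],[0,0,0.97],1],[[-0.131,0.021,0.041],[0,0,0.97],1],[[-0.131,0.021,0.041],[0,0,0.97],1],[[-0.131,0.021,0.041],[0,0,0.97],1]])

```text
time_s: 26.5
ee_pos: [476.5, -121.6, 159.3]
tcp_rot: [0.0, 0.833, 0.553, 0.0]
force: [0.3, 0.7, 0.0]
grip_width: 0.999
```

```bash
python3 go.py 476 -123.5 54.5 -23; python3 - <<'E'
from plant import capture
import cv2
c=capture('wrist');cv2.imwrite('pics/w4.png',c['color'][...,::-1])
E
```

```text
shift [-0.002   0.0002  0.1048] turn [ 0.   -0.    0.02]
t 26.5 p [ 476.5 -121.6  159.3] F [0.3 0.7 0. ] g 0.998752332779294
```

View pics/w4.png

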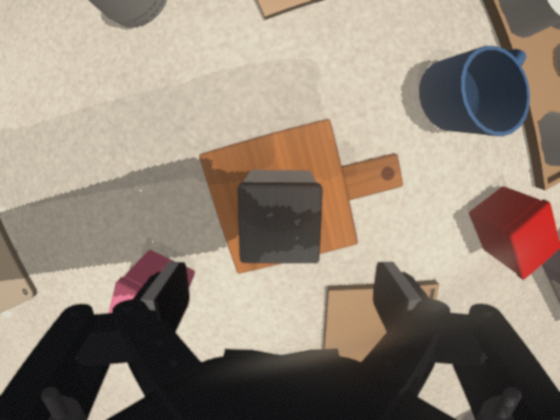

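Call:
jog_arm(plan=[[[-0.001,0,0.012],[0,0,0],1],[[-0.002,0,0.034],[0,0,0],1],[[-0.002,0,0.06],[0,0,0],1],[[-0.002,0,0.083],[0,0,0],1],[[-0.002,0,0.1],[0,0,0],1],[[-0.002,0,0.105],[0,0,0],1],[[-0.002,0,0.105],[0,0,0],1],[[-0.002,0,0.105],[0,0,0],0.4],[[-0.002,0,0.105],[0,0,0],0],[[-0.002,0,0.105],[0,0,0],0]])

```text
time_s: 27.8
ee_pos: [475.9, -123.5, 55.0]
tcp_rot: [-0.0, 0.833, 0.553, 0.001]
force: [-2.9, 0.1, 8.1]
grip_width: 0.689
```

```bash
python3 go.py 519.5 -316 175 -23
```

```text
shift [-0.1603  0.115  -0.1201] turn [ 0.01 -0.01  0.02]
t 27.8 p [ 475.9 -123.5   55. ] F [-2.9  0.1  8.1] g 0.6885276130260388
```

Call:
jog_arm(plan=[[[0,0,0],[0,0,0],0],[[0,0,-0.008],[0,0,0],0],[[0,0,-0.028],[0,0,0],0],[[0,0,-0.054],[0,0,0],0],[[-0.008,0.006,-0.077],[0,0,0],0],[[-0.027,0.02,-0.09],[0,0,0],0],[[-0.055,0.04,-0.09],[0,0,0],0],[[-0.088,0.063,-0.09],[0,0,0],0],[[-0.12,0.086,-0.09],[0,0,0],0],[[-0.143,0.103,-0.09],[0,0,0],0]])

```text
time_s: 29.05
ee_pos: [514.9, -297.1, 144.4]
tcp_rot: [0.0, 0.833, 0.553, -0.0]
force: [-0.1, -0.0, -2.2]
grip_width: 0.69
```

```bash
python3 go.py 519.5 -316 100 -23
```

```text
shift [-0.0156  0.0116  0.0444] turn [0.   0.   0.01]
t 29.05 p [ 514.9 -297.1  144.4] F [-0.1 -0.  -2.2] g 0.6900525419275706
```

Call:
jog_arm(plan=[[[-0.008,0.006,0],[0,0,0],0],[[-0.013,0.01,0.004],[0,0,0],0],[[-0.0155,0.0116,0.015],[0,0,0],0],[[-0.0155,0.0116,0.03],[0,0,0],0],[[-0.0155,0.0116,0.04],[0,0,0],0],[[-0.0155,0.0116,0.045],[0,0,0],0],[[-0.0155,0.0116,0.045],[0,0,0],0],[[-0.0155,0.0116,0.045],[0,0,0],0],[[-0.0155,0.0116,0.045],[0,0,0],0],[[-0.0155,0.0116,0.045],[0,0,0],0]])

```text
time_s: 30.3
ee_pos: [519.7, -314.2, 99.3]
tcp_rot: [0.0, 0.833, 0.553, 0.0]
force: [-0.1, -0.2, -2.3]
grip_width: 0.69
```

```bash
python3 go.py 519.5 -316 52 -23
```

```text
shift [-0.0017  0.0005  0.0473] turn [ 0.   -0.    0.02]
t 30.3 p [ 519.7 -314.2   99.3] F [-0.1 -0.2 -2.3] g 0.6896637212405003
```

Call:
jog_arm(plan=[[[-0.001,0,0.01],[0,0,0],0],[[-0.0015,0,0.024],[0,0,0],0],[[-0.0015,0,0.036],[0,0,0],0],[[-0.0015,0,0.044],[0,0,0],0],[[-0.0015,0,0.0465],[0,0,0],0],[[-0.0015,0,0.0475],[0,0,0],0],[[-0.0015,0,0.0475],[0,0,0],0],[[-0.0015,0,0.0475],[0,0,0],0.9],[[-0.0015,0,0.0475],[0,0,0],1],[[-0.0015,0,0.0475],[0,0,0],1]])

```text
time_s: 31.55
ee_pos: [519.1, -315.6, 51.6]
tcp_rot: [0.0, 0.833, 0.553, 0.0]
force: [-0.1, 0.0, -0.4]
grip_width: 0.998
```

Call:
jog_arm(plan=[[[0,0,-0.015],[0,0,0],1],[[0,0,-0.045],[0,0,0],1],[[0,0,-0.09],[0,0,0],1],[[0,0,-0.13],[0,0,0],1],[[0.02,0,-0.16],[0,0,0],1],[[0.06,0,-0.17],[0,0,0],1],[[0.1,0,-0.17],[0,0,0],1],[[0.15,-0.03,-0.17],[0,0,0],1],[[0.19,-0.05,-0.17],[0,0,0],1],[[0.19,-0.05,-0.17],[0,0,0],1]])

```text
time_s: 32.8
ee_pos: [547.2, -116.8, 222.4]
tcp_rot: [-0.001, 0.832, 0.555, 0.001]
force: [0.1, -0.0, 0.6]
grip_width: 1.001
```

```bash
python3 - <<'E'
from h import *
from plant import capture
c=capture('top');pickle.dump(c,open('top2.pkl','wb'));W=cloud(c);H=W[...,2]
cv2.imwrite('pics/end.png',cv2.convertScaleAbs(cv2.resize(c['color'][120:265,110:460,::-1],None,fx=2.28,fy=2.28,interpolation=cv2.INTER_CUBIC),alpha=1.6))
for n,(x,y),lo in(('tin',(519,-316),75),('tea',(621,97),68),('jar',(542,340),70),('cup',(424,131),90),('pot',(682,320),60),('mug',(690,-90),60)):
    P=W[(H>lo)&(H<140 if n=='pot' else H<112)&(np.hypot(W[...,0]-x,W[...,1]-y)<80)];print(n,rect(P) if len(P) else 0,P.mean(0).round(1))
E
```

```text
tin [ 500.2 -335.5    5.1   40.2   63.5] [ 500.5 -335.8   89.1]
tea [6.197e+02 9.880e+01 1.038e+02 5.390e+01 6.000e-01] [618.3  98.4  83.9]
jar [543.2 337.9  60.9  59.5   1.4] [541.8 336.5  86.6]
cup [424.6 130.9  49.7  49.7  28.5] [424.8 130.7  99.4]
pot [693.6 333.4 100.1  62.5  49.8] [682.2 319.   80.4]
mug [687.  -80.   97.2  75.8  50.8] [687.  -86.5  77.9]
```

View pics/end.png

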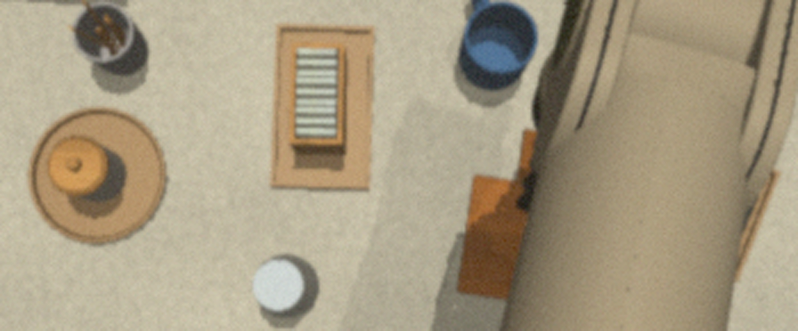

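Call:
jog_arm(plan=[[[0.02,0,0],[0,0,0],1],[[0.06,-0.01,0],[0,0,0],1],[[0.11,-0.02,0],[0,0,0],1],[[0.16,-0.03,0],[0,0,0],1],[[0.2,-0.04,0],[0,0,0],1],[[0.23,-0.05,0],[0,0,0],1],[[0.24,-0.05,0],[0,0,0],1],[[0.24,-0.05,0],[0,0,0],1],[[0.24,-0.05,0],[0,0,0],1],[[0.24,-0.05,0],[0,0,0],1]])

```text
time_s: 34.1
ee_pos: [594.0, 118.1, 221.8]
tcp_rot: [0.0, 0.834, 0.552, 0.0]
force: [0.1, -0.3, 0.2]
grip_width: 1.002
```

```bash
python3 - <<'E'
from h import *
from plant import capture
c=capture('top');W=cloud(c);H=W[...,2]
cv2.imwrite('pics/end2.png',cv2.convertScaleAbs(cv2.resize(c['color'][120:265,110:460,::-1],None,fx=2.28,fy=2.28,interpolation=cv2.INTER_CUBIC),alpha=1.6))
for n,(x,y),lo in(('tin',(519,-316),75),('mug',(690,-90),60)):
    P=W[(H>lo)&(H<112)&(np.hypot(W[...,0]-x,W[...,1]-y)<80)];print(n,rect(P) if len(P) else 0,P.mean(0).round(1))
E
```

```text
tin [ 518.6 -313.8   61.3   61.1   67.4] [ 517.9 -312.1   88.5]
mug [690.4 -90.2  74.8  95.9  80. ] [687.  -87.   77.7]
```

View pics/end2.png

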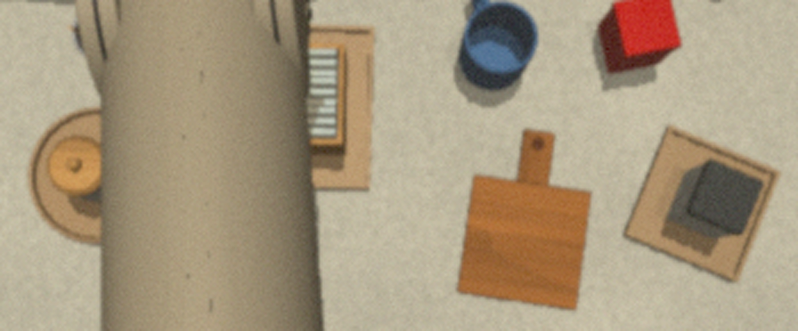

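All three are within about 3 mm of their tray centres, the tin and tea box are aligned, and the bystanders have not moved. Handing in.

```bash
python3 -c "
from plant import arm
print(arm.close_job())"
```

```text
the job is handed in; nothing more can be done
None
```

All three containers are in their own trays, and I handed the job in at about 34 s of the 125 s allowed. I moved the tin to the board, the tea box to the long tray, the jar to the round tray, and then the tin to the square tray.

The last checks, measured from the top camera after release:

| Container | Distance from tray centre | Angle to tray |
|---|---|---|
| Round jar | about 2–3 mm | not applicable |
| Square tin | about 2 mm | within 1° |
| Tea box | about 2 mm | about 1.5° |

- **Bystanders:** The cup stack and mug measured at their starting positions to within about 1 mm. The pot's mean position also matched its start. Its rectangle fit did not, coming out at (694, 333) mm, about 18 mm off. I put that down to a wider measuring window catching a neighbouring object, because the picture shows the pot unmoved.
- **Gripper:** It was open and clear of everything, about 220 mm up, when I handed in.
- **Occluded views:** The arm hid the tin in the first final picture, so I moved the arm and measured the tin in a second one. That picture partly hid the jar and tea box, so their figures come from the first.
- **Uprightness:** I did not compute it. I judged it only from how the containers looked in the pictures.

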